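# Hold down the lamp controller's recessed reset button

## Task

The studio lamp controller has to be reset: lift the orange-handled reset pin out of its post on the turntable (it is still, but turns freely), put its tip through the red-ringed hole of the grey controller and press the recessed button there all the way down, firmly but without ramming it. Finish while still gripping the pin and holding the button down with it. Never press the button in the blue-ringed hole, and do not knock over the small bottle that shares the turntable.

Things in the scene. Friction and masses are not known exactly. Their poses are not given: they have to be found in the camera images.
- pin_grip (a point): Centre of the handle of the loose reset pin (60 g), which stands upright, tip down; z axis up along the pin. Round orange handle, 18 mm diameter, 66 mm long; below it a black guard disc 26 mm across, 4 mm thick; below that a steel needle, 6 mm diameter, 50 mm long. At first the needle hangs in the post with the guard on the post's mouth, and this point is 135 mm above the table.
- pin_tip (a point): The flat end of the needle, 87 mm below pin_grip on the pin's axis; z axis up along the pin. To leave the post it must rise 50 mm straight up.
- turntable: Banding wheel, its foot fixed to the table; origin at the centre of its underside. Its aluminium disc, 160 mm across, top 40 mm above the table, spins freely about the vertical axis (not driven). A round wooden post, 32 mm diameter, 58 mm high, with a 12 mm bore that takes the pin's needle, stands on the disc 50 mm from the axis.
- glaze_bottle: Small brown bottle with a black cap, 37 mm in diameter and 86 mm high, standing loose on the disc across from the post; origin at the centre of its underside, z up.
- controller: Grey lamp controller, 80 x 120 x 50 mm, fixed to the table; origin at the centre of its underside, z up, long side along y. On top: two ringed holes (x = -14 mm; y = +27 mm red, y = -27 mm blue), a flat display and a small round knob 11 mm high.
- reset_hole (a point): Centre of the mouth of the red-ringed vertical hole in the controller's top face, 50 mm above the table, 14 mm in diameter; the ring stands 1.5 mm proud. The red button's top lies 20 mm below this point; the button, 11 mm across, moves 8 mm straight down to its stop.
- pair_hole (a point): Centre of the mouth of the blue-ringed hole, of the same form, with the blue button that must be left alone.
- reset_button (a joint): Travel of the red button in m: 0 is up, 0.008 is fully down. It springs back: 2 N to start it, 6 N at the stop.
- pair_button (a joint): Travel of the blue button in m, likewise. Must stay up.
Mind the look-alikes: they are no part of the job. Of the things that look like the part that bears pin_grip, the smaller one is meant. What is shaped like the glaze_bottle but purple is not meant.

How it is judged:
On the way, in this order (a step that is already met when the one before it is completed fails the run):
1. the pin, gripped, is lifted out of its post and clear of the turntable (contact force between the fingers and pin above 1 N and z of pin_tip in the frame of turntable above 0.1 m and contact force between pin and turntable below 0.1 N), for 0.2 s.
2. the pin presses the red button down through the red-ringed hole (value of joint reset_button above 0.006 m and contact force between pin and reset_button above 1 N), for 0.3 s.
At the end, for the whole second after the job is handed in: Through the last second the gripper still grips the pin, whose tip stands in the red-ringed hole and keeps the red button at least 6 of its 8 mm down; the pin is within 20 degrees of upright, the blue button is up and the small bottle stands (all of step 2 and contact force between the fingers and pin above 1 N and horizontal distance between pin_tip and reset_hole below 0.007 m and z of pin_tip in the frame of controller below 0.027 m and angle between pin_tip's own z axis and vertical below 0.35 rad and value of joint pair_button below 0.002 m and angle between glaze_bottle's own z axis and vertical below 0.4 rad); the arm keeps its last pose, push and grip.
It fails at once if the blue button is pressed (value of joint pair_button above 0.003 m).
It fails at once if the red button is rammed with more than 40 N (contact force between pin and reset_button above 40 N).
It fails at once if the small bottle on the turntable is knocked over (angle between glaze_bottle's own z axis and vertical above 0.6 rad).
It also fails if it takes over 48 s, if anything falls off the work surface, if the arm or the gripper's body presses on something with over 40 N, if the wrist force passes 120 N, or if a joint passes its speed limit or range.

## Robot

A 6-joint arm with a two-finger parallel gripper is mounted at the origin on a cart in front of the work surface, level with it; the furniture and walls round the work are solid. World frame = base frame: x ahead of the robot, y to its left, z up, the work surface at z = 0. Lengths are in m, angles in rad, forces in N, time in s.
With the tool pointing down it reaches from about 0.425 to 0.95 m from the base axis. Payload 3.5 kg.
Tool frame: the origin (TCP) lies at the very end of the fingers, on their centre line; the grasp point (between the pads) lies 19 mm behind it; z points along the fingers, y is the line along which they close (so a half turn about z gives the same grasp; the last joint's range is limited). The gripper opens to 85 mm and grips with 20 to 120 N. Pads are 22 mm wide; open, the fingers measure 114 mm over their backs; the gripper's body (76 mm by 85 mm) begins 54 mm behind the grasp point. The pads swing forward as they close: fully open they stand 13 mm farther back than shut.
Start: joints at [1.173, 0.286, 1.577, -0, 1.279, -0.15], TCP at [0.166, 0.654, 0.231] pointing down, gripper open.
Joint ranges: [-2.77, 2.77], [-0.9, 2.22], [0.21, 2.48], [-1.53, 4.67], [0.24, 2.81], [-2.84, 2.84]. Speed limits (rad/s): [2.79, 2.79, 3.14, 3.14, 3.14, 3.14].

## Interface

Orientations are given as a rotation vector (axis times angle).
In Python, from rig import bot gives the robot as it stands. The module is installed in compiled form; this text tells all that it offers.
- The arm moves only by the shell command python3 -m handwheel 'ROWS' [OPENING]. ROWS is JSON, a list of rows, each an object of numbers: "tx", "ty", "tz": the shift along the tool's x, y, z in m; "spin": the turn about the tool's z in rad. A call has exactly 5 rows; each row is the pose to reach, as a shift and turn from the pose commanded when the call began, along the tool's axes at that moment; what a row does not reach only later rows make up. A row lasts 1/10 s, in which the tool goes at most 50 mm and 8.59 degrees, less where a joint would pass 70% of its speed; a pose out of reach is approached as far as the arm can. A call with a gripper value outside its range is refused whole. OPENING is the gripper command: -1 is shut, 1 is fully open, values between are in proportion, set as the call begins (- or left out, the last holds). The fingers move at their own pace and stop on an object; the grip force is fixed at half the most. Time passes only in rows, so rows that repeat a pose let the fingers close, or fill a call up. It gives the time, the measured TCP pose, the force, the opening and the grip force at its end, in the units of the state.
- bot.observe(): the state, without advancing time (a new reading comes with each control period).
- bot.get_image(name): name is "scene" or "top" or "wrist"; returns a dict with "pixels" (420x560x3 uint8, red, green, blue), "fx", "fy", "cx", "cy" (pixels), "R" (3x3) and "t" (3): a world point X has camera coordinates R X + t; the wrist camera has in their place "T_tool_cam" (4x4, takes a point from camera to tool coordinates, whose origin is the TCP and whose axes are the flange's). Camera axes: x right, y down, z forward; pixel columns grow to the right and rows downward; lengths in m; the calibration is good to about 2 mm. A picture is of the moment at which its call begins: read the wrist's pose just before it. There is no depth.
- bot.close_job(): hands the job in; it is judged then, once.
The state is a dict: "time": time; "qpos": joint angles; "dq": joint speeds; "effort": joint torques, N m; "tool_pos": TCP position; "ee_rot": TCP orientation; "contact_force": force on the tool from outside, world axes, zero at the start; "wrist_torque": the same for the moment, N m; "finger_gap": finger opening in m; "grip_force": force on a finger pad.
Only numpy, scipy, OpenCV 4.12 (cv2) and the standard library are available. Lean on these libraries where they do the work, as an engineer would, in place of code of your own. Each camera call takes 0.05 s, during which the arm holds its last target. There are 200 camera calls.

## Working session

There is one attempt and no reset: what is moved stays moved. The work goes in short steps, Python scripts to look and compute and a shell command to move; the robot and the scene stay as the last step left them, time stands still between calls to the robot, and variables do not carry over. Pictures are saved under pics/ and viewed, at most 10 in all, crops included, and the job is handed in when it is done.

```bash
mkdir -p pics
cat > h.py <<'E'
import numpy as np, cv2
from rig import bot
from scipy.spatial.transform import Rotation as Ro
def cam(n):
    s=bot.observe(); g=bot.get_image(n)
    if n=="wrist":
        T=np.eye(4);T[:3,:3]=Ro.from_rotvec(s["ee_rot"]).as_matrix();T[:3,3]=s["tool_pos"]
        M=T@np.array(g["T_tool_cam"]); g["Rc"]=M[:3,:3]; g["c"]=M[:3,3]
    else:
        R=np.array(g["R"]); g["Rc"]=R.T; g["c"]=-R.T@np.array(g["t"])
    return g
def ray(g,u,v):
    d=np.array([(u-g["cx"])/g["fx"],(v-g["cy"])/g["fy"],1.]); return g["c"],g["Rc"]@d
def plane(g,u,v,z):
    c,d=ray(g,u,v); return c+d*(z-c[2])/d[2]
def proj(g,X):
    p=g["Rc"].T@(np.array(X)-g["c"]); return np.array([g["fx"]*p[0]/p[2]+g["cx"],g["fy"]*p[1]/p[2]+g["cy"]])
def save(g,name): cv2.imwrite("pics/"+name,cv2.cvtColor(np.asarray(g["pixels"]),cv2.COLOR_RGB2BGR))
E
python3 - <<'E'
from h import *
for n in("scene","top"):
    g=cam(n); save(g,n+".png"); print(n,g["c"],g["fx"])
s=bot.observe(); print(s)
E
```

```text
scene [ 0.00137285 -0.53843739  0.68187589] 412.23298902666676
top [ 0.36705943 -0.04266994  1.19403976] 455.72876341572453
{'time': 0.1, 'qpos': array([ 1.17299195e+00,  2.87111695e-01,  1.57806725e+00,  1.31257607e-06,
        1.27859186e+00, -1.50019336e-01]), 'dq': array([ 9.50816840e-04, -1.10821298e-03, -6.14128841e-03, -9.43236842e-05,
       -3.13490095e-03,  1.51724178e-04]), 'effort': array([ 1.15515766e-03, -4.07297373e+01, -2.93698561e+01, -1.74683623e-04,
        3.44112923e-03, -4.81435180e-06]), 'tool_pos': array([0.16529445, 0.65382226, 0.23004257]), 'ee_rot': array([-0.3881523 , -3.11692511,  0.00329272]), 'contact_force': array([0.37451278, 0.0323844 , 0.1074541 ]), 'wrist_torque': array([ 0.01602983,  0.04027709, -0.01137469]), 'grip_force': 0.0, 'finger_gap': 0.08567578891273481}
```

View pics/scene.png

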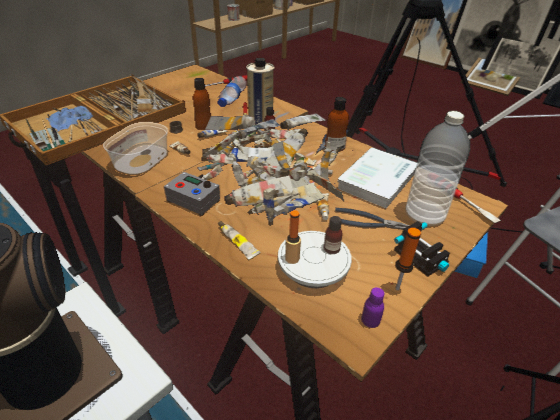

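View pics/top.png

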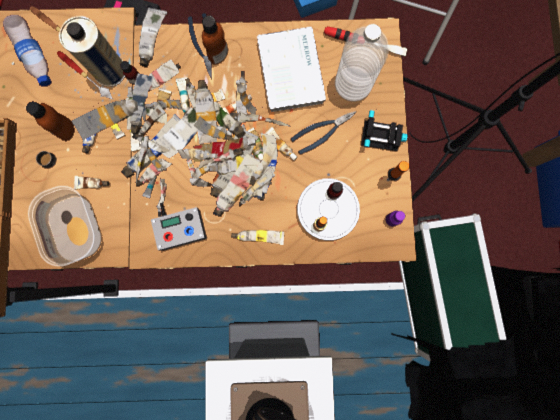

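Orange-handled candidates: A at scene (294,222) / top (321,224), smaller and standing in the wooden post on the turntable. B at scene (412,240) / top (400,170), bigger and standing outside the turntable. A fits. Brown bottle on the disc is at top (335,190); the purple one at (397,217) is a decoy. The controller is at top (178,230), with red ring (168,237) and blue ring (189,231).

```bash
cat > m.py <<'E'
from h import *
G={n:cam(n) for n in("scene","top")}
def blobs(n,lo,hi,box,minA=8):
    im=np.asarray(G[n]["pixels"]); hsv=cv2.cvtColor(im,cv2.COLOR_RGB2HSV)
    m=cv2.inRange(hsv,lo,hi); k=np.zeros_like(m); x0,y0,x1,y1=box; k[y0:y1,x0:x1]=m[y0:y1,x0:x1]
    N,L,st,c=cv2.connectedComponentsWithStats(k)
    return [(c[i].round(1),st[i].tolist()) for i in range(1,N) if st[i][4]>=minA]
for n,b in(("scene",(270,200,310,270)),("top",(305,205,335,240))): print(n,"orange",blobs(n,(5,170,120),(16,255,255),b))
for n,b in(("scene",(160,165,225,220)),("top",(150,205,210,255))):
    print(n,"red",blobs(n,(0,130,90),(4,255,255),b,4),blobs(n,(170,120,90),(180,255,255),b,4)); print(n,"blue",blobs(n,(105,120,90),(125,255,255),b,4))
im=G["scene"]["pixels"]; 
a=cv2.resize(im[195:330,260:440],None,fx=3.2,fy=3.2,interpolation=cv2.INTER_CUBIC)
cv2.imwrite("pics/crop1.png",cv2.cvtColor(a,cv2.COLOR_RGB2BGR))
# disc in top
im=np.asarray(G["top"]["pixels"]);hsv=cv2.cvtColor(im,cv2.COLOR_RGB2HSV)
m=cv2.inRange(hsv,(0,0,150),(180,50,255));k=np.zeros_like(m);k[170:250,290:370]=m[170:250,290:370]
cs,_=cv2.findContours(k,cv2.RETR_EXTERNAL,cv2.CHAIN_APPROX_NONE);c=max(cs,key=cv2.contourArea)
e=cv2.fitEllipse(cv2.convexHull(c));print("disc",e,plane(G["top"],*e[0],0.04))
E
python3 m.py
```

```text
scene orange [(array([294.4, 212.9]), [290, 210, 10, 7, 47]), (array([294.2, 227.4]), [290, 218, 9, 20, 122])]
top orange [(array([321.4, 221.5]), [319, 218, 7, 6, 13])]
scene red [(array([179.5, 184.5]), [175, 182, 10, 6, 38])] []
scene blue [(array([195.7, 190.7]), [191, 188, 10, 6, 33])]
top red [(array([167.8, 236.3]), [163, 232, 10, 9, 60])] []
top blue [(array([188.7, 230.4]), [184, 226, 10, 10, 66])]
disc ((328.06292724609375, 208.8986358642578), (61.53451919555664, 62.50619888305664), 107.44356536865234) [ 0.520553   -0.16504112  0.04      ]
```

View pics/crop1.png

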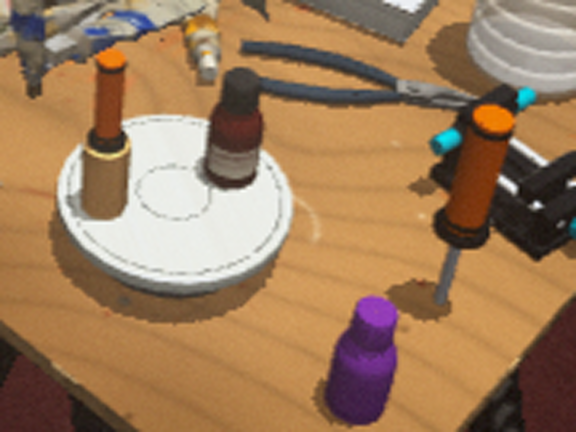

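The crop confirms it: the left pin (crop ~(110,100)) stands in the wooden post on the turntable and is the smaller; the right one is larger and outside. The bottle stands across from the post at the disc's rear right.

Run:
```python
from h import *
G={n:cam(n) for n in("scene","top")}
g=G["scene"]
print("pin scene cap",plane(g,294.5,212.5,.168), "top",plane(G["top"],321.5,221.5,.168))
# mean handle centroid at z=.135
print("scene handle",plane(g,294.3,223.4,.135))
for n,r,b in(("scene",(179.5,184.5),(195.7,190.7)),("top",(167.8,236.3),(188.7,230.4))):
    R,B=plane(G[n],*r,.051),plane(G[n],*b,.051); d=R-B; print(n,R,B,np.linalg.norm(d),np.degrees(np.arctan2(d[1],d[0])))
print(plane(G["top"],335,187,.086))
# disc in scene
im=np.asarray(g["pixels"]);hsv=cv2.cvtColor(im,cv2.COLOR_RGB2HSV)
m=cv2.inRange(hsv,(0,0,150),(180,50,255));k=np.zeros_like(m);k[225:290,272:360]=m[225:290,272:360]
c=max(cv2.findContours(k,0,1)[0],key=cv2.contourArea);e=cv2.fitEllipse(cv2.convexHull(c));print(e)
s=bot.observe();print(Ro.from_rotvec(s["ee_rot"]).as_matrix().round(4))
a=G["top"]["pixels"][180:245,150:215];a=cv2.resize(a,None,fx=8,fy=8)
a2=cv2.resize(G["top"]["pixels"][195:240,305:350],None,fx=6,fy=6)
```

```text
pin scene cap [ 0.47953018 -0.13900238  0.168     ] top [ 0.47522523 -0.13532884  0.168     ]
scene handle [ 0.48426438 -0.136063    0.135     ]
scene [0.46200575 0.24138336 0.051     ] [0.47514759 0.18978308 0.051     ] 0.053247506068416633 104.28862833821894
top [0.46190128 0.24106793 0.051     ] [0.47515768 0.18867828 0.051     ] 0.05404079679194014 104.19977343661267
[ 0.56848572 -0.1797575   0.086     ]
((314.2867431640625, 257.0357360839844), (52.14565658569336, 73.51567077636719), 97.15748596191406)
[[-9.695e-01  2.453e-01 -3.000e-04]
 [ 2.453e-01  9.695e-01 -8.000e-04]
 [ 1.000e-04 -8.000e-04 -1.000e+00]]
```

```bash
python3 -m handwheel '[{"tx":-0.015,"ty":-0.013},{"tx":-0.046,"ty":-0.039},{"tx":-0.084,"ty":-0.071},{"tx":-0.122,"ty":-0.103},{"tx":-0.16,"ty":-0.135}]' 1; python3 -m handwheel '[{"tx":-0.038,"ty":-0.032},{"tx":-0.076,"ty":-0.064},{"tx":-0.114,"ty":-0.096},{"tx":-0.152,"ty":-0.128},{"tx":-0.19,"ty":-0.16}]'; python3 -m handwheel '[{"tx":-0.03,"ty":-0.025},{"tx":-0.05,"ty":-0.041},{"tx":-0.05,"ty":-0.041},{"tx":-0.05,"ty":-0.041},{"tx":-0.05,"ty":-0.041}]'
```

```text
$[0]: bad value
$[0]: bad value
$[0]: bad value
```

```bash
python3 -m handwheel '[{"tx":-0.015,"ty":-0.013,"tz":0,"spin":0},{"tx":-0.046,"ty":-0.039,"tz":0,"spin":0},{"tx":-0.084,"ty":-0.071,"tz":0,"spin":0},{"tx":-0.122,"ty":-0.103,"tz":0,"spin":0},{"tx":-0.16,"ty":-0.135,"tz":0,"spin":0}]' 1
```

```text
time: 0.8
tool_pos: [0.2882, 0.4827, 0.2314]
ee_rot: [0.387, 3.117, 0.0]
contact_force: [0.4, 0.0, 0.8]
finger_gap: 0.0857
grip_force: 0.0
```

```bash
python3 -m handwheel '[{"tx":-0.038,"ty":-0.032,"tz":0,"spin":0},{"tx":-0.076,"ty":-0.064,"tz":0,"spin":0},{"tx":-0.114,"ty":-0.096,"tz":0,"spin":0},{"tx":-0.152,"ty":-0.128,"tz":0,"spin":0},{"tx":-0.19,"ty":-0.16,"tz":0,"spin":0}]'; python3 -m handwheel '[{"tx":-0.03,"ty":-0.025,"tz":0,"spin":0},{"tx":-0.05,"ty":-0.041,"tz":0,"spin":0},{"tx":-0.05,"ty":-0.041,"tz":0,"spin":0},{"tx":-0.05,"ty":-0.041,"tz":0,"spin":0},{"tx":-0.05,"ty":-0.041,"tz":0,"spin":0}]'
python3 - <<'E'
from h import *
print(bot.observe()["tool_pos"],bot.observe()["qpos"])
g=cam("wrist"); save(g,"w1.png"); print(g["c"],proj(g,[.462,.241,.051]),proj(g,[.475,.189,.051]))
E
```

```text
time: 1.3
tool_pos: [0.4333, 0.2808, 0.2316]
ee_rot: [0.388, 3.117, 0.001]
contact_force: [1.1, 0.2, 0.4]
finger_gap: 0.0856
grip_force: 0.0
time: 1.8
tool_pos: [0.4702, 0.2313, 0.2312]
ee_rot: [-0.387, -3.117, -0.0]
contact_force: [-0.5, 0.6, 0.4]
finger_gap: 0.0856
grip_force: 0.0
[0.47022535 0.23130479 0.23122246] [ 2.63193882e-01 -4.89457070e-02  1.94459493e+00  4.36008266e-04
  1.24633457e+00 -1.06092628e+00]
[0.39797932 0.24848084 0.37504684] [289.00563747 178.03108859] [241.22089157 203.17350066]
```

View pics/w1.png

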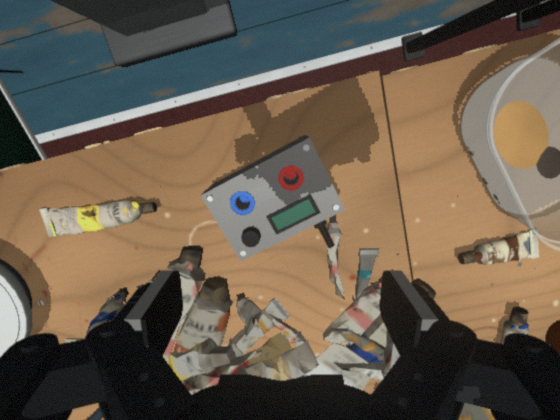

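```bash
python3 - <<'E'
from h import *
g=cam("wrist");im=np.asarray(g["pixels"]);hsv=cv2.cvtColor(im,cv2.COLOR_RGB2HSV)
P=[]
for nm,lo,hi in(("red",(0,140,80),(6,255,255)),("blue",(105,130,80),(125,255,255))):
    m=cv2.inRange(hsv,lo,hi);k=np.zeros_like(m);k[140:240,200:340]=m[140:240,200:340]
    k=cv2.morphologyEx(k,cv2.MORPH_CLOSE,np.ones((3,3)))
    c=max(cv2.findContours(k,0,1)[0],key=cv2.contourArea);e=cv2.fitEllipse(cv2.convexHull(c));p=plane(g,*e[0],.0515);P.append(p);print(nm,e,p)
print(np.linalg.norm(P[0]-P[1]))
E
python3 -m handwheel '[{"tx":-0.006,"ty":-0.02,"tz":0,"spin":0},{"tx":-0.018,"ty":-0.06,"tz":0,"spin":0},{"tx":-0.032,"ty":-0.107,"tz":0,"spin":0},{"tx":-0.044,"ty":-0.152,"tz":0,"spin":0},{"tx":-0.055,"ty":-0.197,"tz":0,"spin":0}]'
python3 -m handwheel '[{"tx":-0.012,"ty":-0.045,"tz":0,"spin":0},{"tx":-0.024,"ty":-0.09,"tz":0,"spin":0},{"tx":-0.036,"ty":-0.13,"tz":0,"spin":0},{"tx":-0.044,"ty":-0.158,"tz":0,"spin":0},{"tx":-0.044,"ty":-0.158,"tz":0,"spin":0}]'
python3 - <<'E'
from h import *
g=cam("wrist"); save(g,"w2.png"); print(g["c"],bot.observe()["tool_pos"],proj(g,[.479,-.137,.168]),proj(g,[.479,-.137,.102]))
E
```

```text
red ((290.3575134277344, 177.57701110839844), (24.06935691833496, 24.400653839111328), 71.016357421875) [0.4617422  0.24253689 0.0515    ]
blue ((241.89146423339844, 202.7477264404297), (22.436695098876953, 23.779438018798828), 110.44628143310547) [0.47461081 0.19000481 0.0515    ]
0.05408530812292379
time: 2.4
tool_pos: [0.4755, 0.0255, 0.2316]
ee_rot: [0.384, 3.117, 0.0]
contact_force: [1.2, 0.5, 0.4]
finger_gap: 0.0858
grip_force: 0.0
time: 2.9
tool_pos: [0.48, -0.14, 0.2315]
ee_rot: [0.393, 3.117, -0.001]
contact_force: [-0.5, 0.6, -0.3]
finger_gap: 0.0855
grip_force: 0.0
[ 0.40767755 -0.12241831  0.3752576 ] [ 0.47983171 -0.13832705  0.23128813] [286.18423822 226.08227231] [284.95964675 199.89102273]
```

View pics/w2.png

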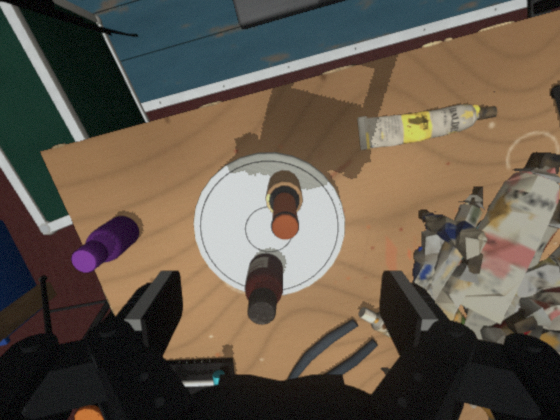

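The pin's cap is at about (286,229), its guard at (285,200); the bottle's cap is at (262,310), clear of both fingers.

Run:
```python
from h import *
g=cam("wrist");im=np.asarray(g["pixels"]);hsv=cv2.cvtColor(im,cv2.COLOR_RGB2HSV)
m=cv2.inRange(hsv,(3,150,60),(16,255,255));k=np.zeros_like(m);k[195:245,265:305]=m[195:245,265:305]
V=hsv[...,2]; print([(v,int(V[v,286])) for v in range(200,244,2)])
c=max(cv2.findContours(k,0,1)[0],key=cv2.contourArea);x,y,w,h=cv2.boundingRect(c);print(x,y,w,h)
s=bot.observe();R=Ro.from_rotvec(s["ee_rot"]).as_matrix()
m=cv2.inRange(hsv,(3,150,165),(16,255,255));k2=np.zeros_like(m);k2[205:245,265:305]=m[205:245,265:305]
c2=max(cv2.findContours(k2,0,1)[0],key=cv2.contourArea);e=cv2.fitEllipse(cv2.convexHull(c2));print(e)
pb=x+w/2-.5; r=w/2
for p in(e[0],(pb,y+h-r)):
    q=plane(g,*p,.168);print(q,R.T@(q-s["tool_pos"]))
```

```text
[(200, 85), (202, 83), (204, 84), (206, 84), (208, 82), (210, 84), (212, 73), (214, 61), (216, 118), (218, 158), (220, 158), (222, 157), (224, 158), (226, 156), (228, 154), (230, 155), (232, 153), (234, 153), (236, 154), (238, 149), (240, 188), (242, 184)]
270 216 25 23Traceback (most recent call last):
  File "<stdin>", line 8, in <module>
ValueError: max() iterable argument is empty
```

Run:
```python
from h import *
g=cam("wrist");im=np.asarray(g["pixels"]).astype(int);s=bot.observe();R=Ro.from_rotvec(s["ee_rot"]).as_matrix()
m=((im[...,0]-im[...,2]>85)&(im[...,0]>125)&(im[...,1]<110)).astype(np.uint8);k=np.zeros_like(m);k[208:246,262:308]=m[208:246,262:308]
c=max(cv2.findContours(k,0,1)[0],key=cv2.contourArea);e=cv2.fitEllipse(cv2.convexHull(c));print(cv2.boundingRect(c),e,"expect diam",g["fx"]*.018/.207)
q=plane(g,*e[0],.168);print(q,R.T@(q-s["tool_pos"]),s["tool_pos"])
a=cv2.resize(g["pixels"][165:255,230:340],None,fx=5,fy=5);cv2.imwrite("pics/crop2.png",cv2.cvtColor(a,cv2.COLOR_RGB2BGR))
```

```text
(269, 217, 24, 23) ((280.7073059082031, 228.12713623046875), (22.44902801513672, 23.973363876342773), 83.41670227050781) expect diam 29.430898823544304
[ 0.47918226 -0.13790491  0.168     ] [ 0.00026504 -0.00134859  0.06316457] [ 0.47978791 -0.13671072  0.23116533]
```

View pics/crop2.png

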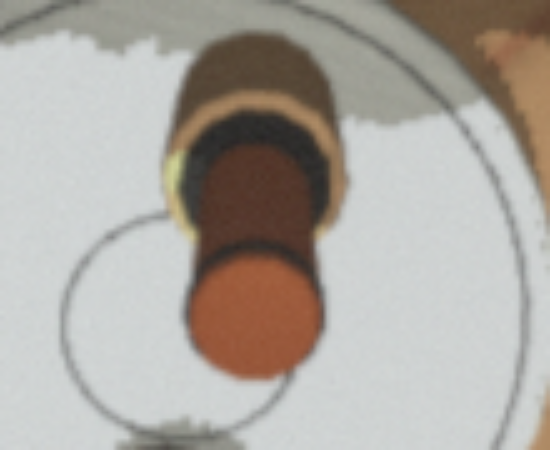

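```bash
python3 -m handwheel '[{"tx":0,"ty":0,"tz":0.01,"spin":0},{"tx":0,"ty":0,"tz":0.03,"spin":0},{"tx":0,"ty":0,"tz":0.05,"spin":0},{"tx":0,"ty":0,"tz":0.05,"spin":0},{"tx":0,"ty":0,"tz":0.05,"spin":0}]'
cat > pin.py <<'E'
from h import *
for i in range(2):
    g=cam("wrist");s=bot.observe();R=Ro.from_rotvec(s["ee_rot"]).as_matrix()
    u,v=proj(g,[.479,-.138,.168]).astype(int);im=np.asarray(g["pixels"]).astype(int)
    m=((im[...,0]-im[...,2]>85)&(im[...,0]>125)&(im[...,1]<110)).astype(np.uint8);k=np.zeros_like(m);k[v-35:v+35,u-35:u+35]=m[v-35:v+35,u-35:u+35]
    c=max(cv2.findContours(k,0,1)[0],key=cv2.contourArea);e=cv2.fitEllipse(cv2.convexHull(c));q=plane(g,*e[0],.168)
    print((u,v),e,q,R.T@(q-s["tool_pos"]),s["tool_pos"],s["dq"].round(3))
E
python3 pin.py
```

```text
time: 3.55
tool_pos: [0.4796, -0.1368, 0.1809]
ee_rot: [-0.386, -3.117, -0.001]
contact_force: [0.1, -0.4, -0.1]
finger_gap: 0.0854
grip_force: 0.0
(np.int64(279), np.int64(261)) ((279.7244567871094, 262.4063415527344), (28.456859588623047, 31.232812881469727), 86.9042739868164) [ 0.47926639 -0.13806549  0.168     ] [ 0.00069493 -0.0009654   0.01386298] [ 0.48016682 -0.1372948   0.18186335] [-0.006 -0.01  -0.02   0.    -0.002 -0.002]
(np.int64(280), np.int64(259)) ((280.47467041015625, 260.1750183105469), (28.400054931640625, 30.885828018188477), 84.07696533203125) [ 0.4792149  -0.13803618  0.168     ] [ 0.00112827 -0.00068171  0.01438323] [ 0.48045269 -0.13763928  0.1823849 ] [-0.006 -0.005 -0.009 -0.001  0.     0.001]
```

```bash
python3 -m handwheel '[{"tx":0.001,"ty":-0.001,"tz":0.01,"spin":0},{"tx":0.001,"ty":-0.001,"tz":0.03,"spin":0},{"tx":0.001,"ty":-0.001,"tz":0.05,"spin":0},{"tx":0.001,"ty":-0.001,"tz":0.06,"spin":0},{"tx":0.001,"ty":-0.001,"tz":0.06,"spin":0}]'
for i in 1 2; do python3 -m handwheel '[{"tx":0,"ty":0,"tz":0,"spin":0},{"tx":0,"ty":0,"tz":0,"spin":0},{"tx":0,"ty":0,"tz":0,"spin":0},{"tx":0,"ty":0,"tz":0,"spin":0},{"tx":0,"ty":0,"tz":0,"spin":0}]' -1; done
```

```text
time: 4.15
tool_pos: [0.4775, -0.1382, 0.1197]
ee_rot: [-0.388, -3.114, -0.002]
contact_force: [0.2, -0.0, 0.7]
finger_gap: 0.0852
grip_force: 0.0
time: 4.65
tool_pos: [0.4788, -0.1387, 0.1218]
ee_rot: [0.388, 3.117, -0.001]
contact_force: [-0.1, 0.7, 2.4]
finger_gap: 0.0165
grip_force: 58.4
time: 5.15
tool_pos: [0.4789, -0.1388, 0.1218]
ee_rot: [0.388, 3.117, -0.0]
contact_force: [-0.2, 0.9, 5.1]
finger_gap: 0.0167
grip_force: 58.4
```

```bash
python3 -m handwheel '[{"tx":0,"ty":0,"tz":-0.005,"spin":0},{"tx":0,"ty":0,"tz":-0.017,"spin":0},{"tx":0,"ty":0,"tz":-0.032,"spin":0},{"tx":0,"ty":0,"tz":-0.047,"spin":0},{"tx":0,"ty":0,"tz":-0.065,"spin":0}]'
python3 -m handwheel '[{"tx":0,"ty":0,"tz":-0.02,"spin":0},{"tx":0,"ty":0,"tz":-0.04,"spin":0},{"tx":0,"ty":0,"tz":-0.055,"spin":0},{"tx":0,"ty":0,"tz":-0.055,"spin":0},{"tx":0,"ty":0,"tz":-0.055,"spin":0}]'
python3 - <<'E'
from h import *
s=bot.observe();print(s["finger_gap"],s["grip_force"],s["tool_pos"],s["qpos"])
a=[]
R=Ro.from_rotvec(s["ee_rot"]).as_matrix()
for n in("wrist","scene"):
    g=cam(n); X=s["tool_pos"]+R@np.array([0,0,.068]); u,v=proj(g,X).astype(int);print(n,(u,v),proj(g,s["tool_pos"]-R@np.array([0,0,.052])))
    x0,y0=max(0,min(u-45,470)),max(0,min(v-60,330));print(x0,y0)
    a.append(cv2.resize(g["pixels"][y0:y0+90,x0:x0+90],(400,400)))
cv2.imwrite("pics/lift.png",cv2.cvtColor(np.hstack(a),cv2.COLOR_RGB2BGR))
E
```

```text
time: 5.65
tool_pos: [0.4781, -0.1384, 0.1868]
ee_rot: [-0.388, -3.116, -0.001]
contact_force: [0.6, 0.5, -0.5]
finger_gap: 0.0166
grip_force: 58.4
time: 6.15
tool_pos: [0.4784, -0.1385, 0.2411]
ee_rot: [-0.388, -3.117, -0.0]
contact_force: [0.4, -0.4, -1.5]
finger_gap: 0.0163
grip_force: 58.4
0.016271466485281043 58.43006193637848 [ 0.47840137 -0.13854574  0.24112497] [-4.85880007e-01 -1.19427414e-01  1.99180375e+00 -1.67218733e-05
  1.26933819e+00 -1.80884480e+00]
wrist (np.int64(281), np.int64(226)) [283.44378609 349.33898701]
236 166
scene (np.int64(294), np.int64(210)) [296.82563657 158.13516411]
249 150
```

View pics/lift.png

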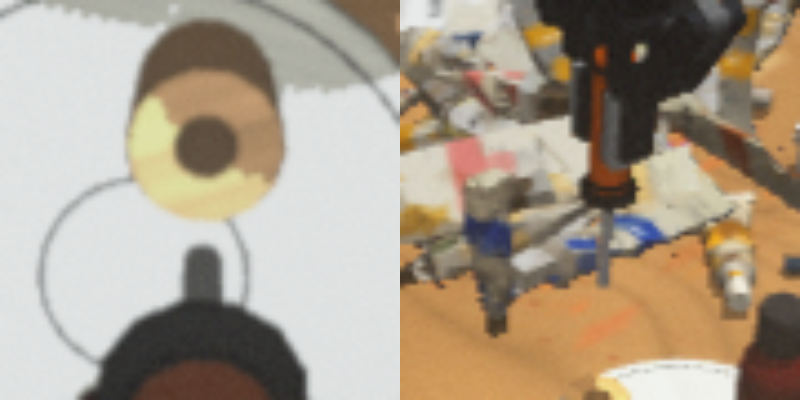

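```bash
python3 -m handwheel '[{"tx":0.005,"ty":0.015,"tz":0,"spin":0},{"tx":0.015,"ty":0.05,"tz":0,"spin":0},{"tx":0.027,"ty":0.09,"tz":0,"spin":0},{"tx":0.039,"ty":0.13,"tz":0,"spin":0},{"tx":0.051,"ty":0.17,"tz":0,"spin":0}]'
python3 -m handwheel '[{"tx":0.012,"ty":0.04,"tz":0,"spin":0},{"tx":0.024,"ty":0.08,"tz":0,"spin":0},{"tx":0.036,"ty":0.12,"tz":0,"spin":0},{"tx":0.048,"ty":0.16,"tz":0,"spin":0},{"tx":0.055,"ty":0.185,"tz":0,"spin":0}]'
python3 -m handwheel '[{"tx":0.0033,"ty":0.0099,"tz":0.01,"spin":0},{"tx":0.0033,"ty":0.0099,"tz":0.03,"spin":0},{"tx":0.0033,"ty":0.0099,"tz":0.05,"spin":0},{"tx":0.0033,"ty":0.0099,"tz":0.07,"spin":0},{"tx":0.0033,"ty":0.0099,"tz":0.07,"spin":0}]'
python3 -m handwheel '[{"tx":0,"ty":0,"tz":0,"spin":0},{"tx":0,"ty":0,"tz":0,"spin":0},{"tx":0,"ty":0,"tz":0,"spin":0},{"tx":0,"ty":0,"tz":0,"spin":0},{"tx":0,"ty":0,"tz":0,"spin":0}]'
python3 - <<'E'
from h import *
s=bot.observe();print(s["tool_pos"])
R=Ro.from_rotvec(s["ee_rot"]).as_matrix(); X=s["tool_pos"]+R@np.array([0,0,.0738])
a=[]
for n,w in(("wrist",80),("scene",50)):
    g=cam(n); u,v=proj(g,X);print(n,"tip pred",u,v,"hole pred",proj(g,[.4617,.2425,.0515]))
    x0,y0=int(u-w/2),int(v-w/2);print(x0,y0)
    a.append(cv2.resize(g["pixels"][y0:y0+w,x0:x0+w],(400,400)))
cv2.imwrite("pics/hole.png",cv2.cvtColor(np.hstack(a),cv2.COLOR_RGB2BGR))
E
```

```text
time: 6.75
tool_pos: [0.4697, 0.0411, 0.2404]
ee_rot: [-0.388, -3.116, -0.001]
contact_force: [0.1, -1.1, -1.6]
finger_gap: 0.0163
grip_force: 58.6
time: 7.25
tool_pos: [0.4611, 0.2348, 0.2404]
ee_rot: [-0.384, -3.116, -0.0]
contact_force: [0.5, -0.4, -0.3]
finger_gap: 0.0166
grip_force: 58.7
time: 7.75
tool_pos: [0.4589, 0.2408, 0.1667]
ee_rot: [-0.388, -3.109, 0.006]
contact_force: [-0.6, 0.3, -0.6]
finger_gap: 0.0166
grip_force: 58.7
time: 8.25
tool_pos: [0.4625, 0.242, 0.172]
ee_rot: [0.388, 3.116, 0.001]
contact_force: [-0.6, 0.3, -0.1]
finger_gap: 0.0164
grip_force: 58.7
[0.46247329 0.24200969 0.17203673]
wrist tip pred 281.8587747051989 223.47153038279438 hole pred [281.88446387 203.64672855]
241 183
scene tip pred 177.11225543865226 169.2008524667259 hole pred [179.12455485 184.21618421]
152 144
```

View pics/hole.png

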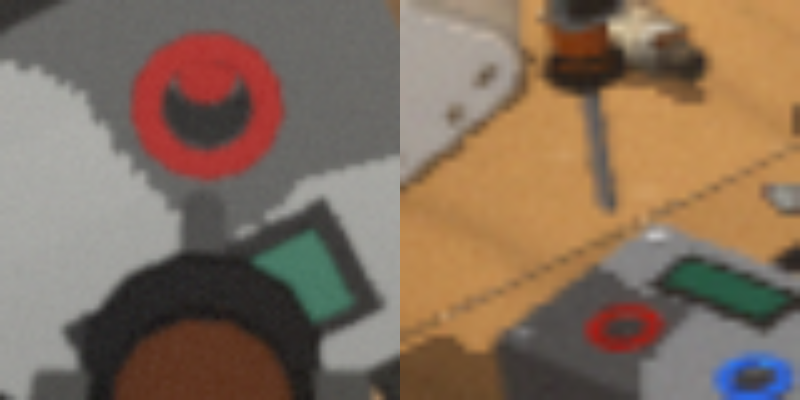

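The tip (crop (203,210)) sits right over the red ring (crop (208,106)) after perspective, to within about 1 mm; I'll nudge it and go in.

```bash
python3 -m handwheel '[{"tx":0.001,"ty":0.0005,"tz":0.008,"spin":0},{"tx":0.001,"ty":0.0005,"tz":0.02,"spin":0},{"tx":0.001,"ty":0.0005,"tz":0.032,"spin":0},{"tx":0.001,"ty":0.0005,"tz":0.038,"spin":0},{"tx":0.001,"ty":0.0005,"tz":0.038,"spin":0}]'
python3 -m handwheel '[{"tx":0,"ty":0,"tz":0.004,"spin":0},{"tx":0,"ty":0,"tz":0.008,"spin":0},{"tx":0,"ty":0,"tz":0.012,"spin":0},{"tx":0,"ty":0,"tz":0.016,"spin":0},{"tx":0,"ty":0,"tz":0.02,"spin":0}]'
python3 -m handwheel '[{"tx":0,"ty":0,"tz":0,"spin":0},{"tx":0,"ty":0,"tz":0,"spin":0},{"tx":0,"ty":0,"tz":0,"spin":0},{"tx":0,"ty":0,"tz":0,"spin":0},{"tx":0,"ty":0,"tz":0,"spin":0}]'
```

```text
time: 8.85
tool_pos: [0.4601, 0.2423, 0.1312]
ee_rot: [-0.388, -3.114, 0.002]
contact_force: [-0.2, -0.3, -0.8]
finger_gap: 0.0164
grip_force: 58.7
time: 9.35
tool_pos: [0.4613, 0.2427, 0.1131]
ee_rot: [0.388, 3.117, 0.0]
contact_force: [0.8, -0.4, -0.4]
finger_gap: 0.0165
grip_force: 58.7
time: 9.85
tool_pos: [0.4614, 0.2427, 0.1136]
ee_rot: [0.388, 3.117, 0.0]
contact_force: [-0.6, -0.8, -0.8]
finger_gap: 0.0164
grip_force: 58.7
```

```bash
python3 -m handwheel '[{"tx":0,"ty":0,"tz":0.003,"spin":0},{"tx":0,"ty":0,"tz":0.006,"spin":0},{"tx":0,"ty":0,"tz":0.009,"spin":0},{"tx":0,"ty":0,"tz":0.011,"spin":0},{"tx":0,"ty":0,"tz":0.012,"spin":0}]'
python3 -m handwheel '[{"tx":0,"ty":0,"tz":0.001,"spin":0},{"tx":0,"ty":0,"tz":0.002,"spin":0},{"tx":0,"ty":0,"tz":0.003,"spin":0},{"tx":0,"ty":0,"tz":0.004,"spin":0},{"tx":0,"ty":0,"tz":0.004,"spin":0}]'
```

```text
time: 10.35
tool_pos: [0.4613, 0.2426, 0.1015]
ee_rot: [-0.388, -3.117, 0.0]
contact_force: [-0.7, -0.7, 1.5]
finger_gap: 0.0167
grip_force: 58.7
time: 10.85
tool_pos: [0.4615, 0.2426, 0.0978]
ee_rot: [0.388, 3.117, -0.0]
contact_force: [-1.9, -1.0, 4.8]
finger_gap: 0.0165
grip_force: 59.2
```

```bash
python3 -m handwheel '[{"tx":0,"ty":0,"tz":0.0005,"spin":0},{"tx":0,"ty":0,"tz":0.001,"spin":0},{"tx":0,"ty":0,"tz":0.0015,"spin":0},{"tx":0,"ty":0,"tz":0.0015,"spin":0},{"tx":0,"ty":0,"tz":0.0015,"spin":0}]'
python3 -m handwheel '[{"tx":0,"ty":0,"tz":0.0003,"spin":0},{"tx":0,"ty":0,"tz":0.0006,"spin":0},{"tx":0,"ty":0,"tz":0.0008,"spin":0},{"tx":0,"ty":0,"tz":0.0008,"spin":0},{"tx":0,"ty":0,"tz":0.0008,"spin":0}]'
```

```text
time: 11.35
tool_pos: [0.4619, 0.2427, 0.0976]
ee_rot: [0.388, 3.117, -0.0]
contact_force: [-2.6, -1.7, 10.6]
finger_gap: 0.0166
grip_force: 59.7
time: 11.85
tool_pos: [0.4621, 0.2428, 0.0975]
ee_rot: [0.388, 3.117, -0.0]
contact_force: [-3.5, -2.0, 13.4]
finger_gap: 0.0165
grip_force: 60.0
```

Run:
```python
from h import *
s=bot.observe();print(s["tool_pos"],s["contact_force"],s["grip_force"])
a=[]
for n,w in(("wrist",100),("scene",60)):
    g=cam(n)
    for z in(.0515,.072,.0757): print(n,z,proj(g,[.4617,.2425,z]).round(1))
    u,v=proj(g,[.4617,.2425,.07]);x0,y0=int(u-w/2),int(v-w/2);print(x0,y0)
    a.append(cv2.resize(g["pixels"][y0:y0+w,x0:x0+w],(400,400)))
cv2.imwrite("pics/end.png",cv2.cvtColor(np.hstack(a),cv2.COLOR_RGB2BGR))
```

```text
[0.46211799 0.24278411 0.09754616] [-3.53046603 -1.98827543 13.43170753] 59.990792870521545
wrist 0.0515 [281.4 237.8]
wrist 0.072 [281.5 251.6]
wrist 0.0757 [281.6 254.4]
231 200
scene 0.0515 [179.1 184.2]
scene 0.072 [178.1 177.8]
scene 0.0757 [177.9 176.6]
148 148
```

View pics/end.png

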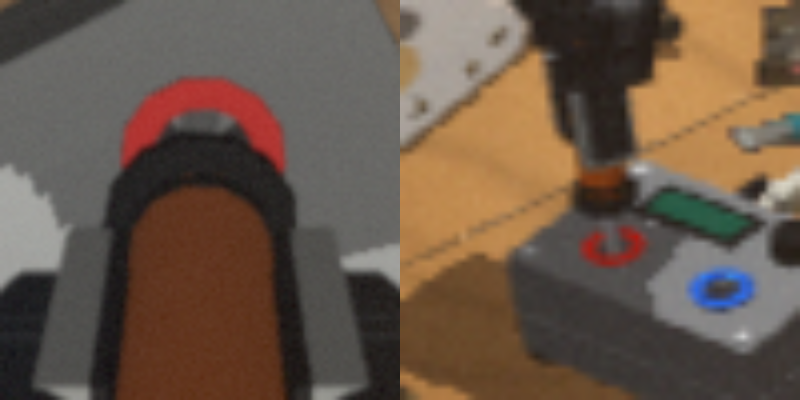

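The needle stands in the red-ringed hole (wrist crop (205,125)), the guard is just above the ring at the expected height, and the blue ring is untouched. With 13 N against a hard stop, I take the button to be fully down.

```bash
python3 -c "
from rig import bot
print(bot.close_job())"
```

```text
the job is handed in; nothing more can be done
None
```

The job is handed in, with the pin still gripped and holding the red button against its stop at about 13 N; the blue button was not touched and the bottle was left alone. No verdict came back.

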